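Tweezers spring hold test

TASK

Run a spring hold test on the gauge tweezers: first start the grey hold timer by pushing its red plunger all the way down to its stop, and let it come back up. Then take the tweezers by their black grip pads, lift them level at least 5 cm off the blue rest and squeeze them until the blade with the red dot stands over the middle of the green mark on the white gauge plate; never let the tips shut against each other, and leave the other things on the bench where they are. Finish while still holding the tweezers up at that gap, steady and level; do not put them down or let go.

Things in the scene. Friction and masses are not known exactly. Their poses are not given: they have to be found in the camera images.
- plunger_top (a point): centre of the top face of the red plunger head, 32 mm across (flat 20 mm across in the middle), 82 mm above the worktop when up. It stands in the middle of the top of a fixed grey timer box, 80x110 mm, 46 mm high, with a white dial on the side nearest the robot. Pressed straight down. Between timer and tweezers a microscope overhangs the bench: cross near the front edge
- plunger (a joint): travel of the plunger head in m: 0 up, 0.012 at its stop. A spring returns it: about 2 N to start moving, 6 N at the stop. Count it as pressed from 0.0105
- tweezers_grip (a point): centre between the black grip pads of the loose steel tweezers, half-way up the blades, 39 mm above the worktop at the start. x points along the tweezers to the tips, y across them (squeezing direction), z up. Hinge block 95 mm behind, tips 85 mm ahead. Blades 4 mm thick, 12 mm high; pads 30 mm long. Outside width across the pads 27 mm open, 8 mm shut. Weight 70 to 140 g, balanced at the grip
- tweezers: the tweezers as a whole, 180 mm long; origin 9 mm below point tweezers_grip, same axes. A white gauge plate, 34 mm long, 54 mm wide and 2 mm thick, lies under the blades from 40 to 74 mm ahead of the grip
- tool_rest: fixed rest under the tweezers, origin under its centre (within 7 mm of below the grip), x along it: grey base 200x110 mm, 5 mm thick, with two blue cross rails 14 mm long and 104 mm wide, 30 mm high (37 mm at their ends), centred at x -85 and +57 mm. Between the rails the space under the grip is free down to the base
- squeeze (a joint): closing angle of the movable blade (the one on the +y side, with a red dot) in rad: 0 open (tip gap 36 mm), 0.2 tips shut. Tip gap = 36 mm - 180 mm x angle; outside width across the pads = 27 mm - 95 mm x angle. Spring force at the pads about 6 N open, rising to 13 N at 0.155 rad
- marker (a joint): setting of the green mark in rad on the same scale: the red-dot blade stands over the middle of the mark when joint squeeze equals this. Between 0.09 and 0.155; it differs each time and stays as set by friction
- pointer (a point): point on top of the red-dot blade, 57 mm ahead of the grip point (152 mm from the hinge), at the red dot
- green_mark (a point): the point where the red dot stands when the blade is centred on the green mark (9 mm above the mark itself). The mark is a green stripe on the white plate, 7 mm wide and 30 mm long; the blade over it is 4 mm thick, so that green shows evenly on both sides of it when centred
- window_cap: bystander, to be left alone: round light-grey window cap with a black edge, 61 mm across, 13 mm high
- m6_screw_3: bystander, to be left alone: small steel screw, 27 mm long
- kf_ring_1: bystander, to be left alone: metal ring with black seal, 41 mm across, 14 mm high
- kf_ring_2: bystander, to be left alone: second metal ring with black seal, 41 mm across, 14 mm high
- kf_clamp: bystander, to be left alone: metal ring clamp, 51x73x13 mm
- tape_roll: bystander, to be left alone: white roll of tape, 59 mm across, 18 mm high

How it is judged:
By the outcome, as a careful person would: the job done as asked, in the order asked, and still so for the second after the job is handed in, while the arm keeps its last pose, push and grip.
It also fails if it takes over 56 s, if anything falls off the work surface, if the arm or the gripper's body presses on something with over 40 N, if the wrist force passes 120 N, or if a joint passes its speed limit or range.

ROBOT

A 6-joint arm with a two-finger parallel gripper is mounted at the origin on a cart in front of the work surface, level with it; the furniture and walls round the work are solid. World frame = base frame: x ahead of the robot, y to its left, z up, the work surface at z = 0. Lengths are in m, angles in rad, forces in N, time in s.
With the tool pointing down it reaches from about 0.35 to 0.775 m from the base axis. Payload 7.3 kg.
Tool frame: the origin (TCP) lies between the finger pads; the fingertips stand 8 mm ahead of it and the grasp point (between the pads) lies 11 mm behind it; z points along the fingers, y is the direction in which the jaws open and shut (so a half turn about z gives the same grasp; the last joint's range is limited). The gripper opens to 92 mm and grips with 3 to 60 N. Pads are 19 mm wide; open, the fingers measure 130 mm over their backs; the gripper's body (75 mm by 190 mm) begins 47 mm behind the grasp point.
Start: joints at [-1.293, 0.342, 1.524, -0, 1.275, -0.146], TCP at [0.216, -0.479, 0.196] pointing down, gripper open.
Joint ranges: [-2.53, 2.53], [-0.77, 2.02], [0.04, 2.7], [-1, 4.14], [0.28, 2.66], [-3.11, 3.11]. Speed limits (rad/s): [2.57, 2.57, 3.14, 3.14, 3.14, 3.14].

INTERFACE

Orientations are given as a unit quaternion [x, y, z, w].
In Python, from workcell import ctrl gives the robot as it stands.
- The arm moves only by the tool send_rows, never from a script. Its argument "targets" is a list of rows, each an object with "linear": the shift along the tool's x, y, z in m, a list of three; "dr": the turn, a rotation vector about the tool's x, y, z in degrees, a list of three; "hand": the opening, from -1 (shut) to 1 (fully open). A call has 1 to 10 rows; each row is the pose to reach, as a shift and turn from the pose measured when the call began, along the tool's axes at that moment; what a row does not reach only later rows make up. A row lasts 1/12 s, in which the tool goes at most 41.7 mm and 7.16 degrees, less where a joint would pass 70% of its speed; a pose out of reach is approached as far as the arm can. A call with a gripper value outside its range is refused whole. The fingers move at their own pace and stop on an object; "newtons" is the grip in N (left out, the last holds). Time passes only in rows, so rows that repeat a pose let the fingers close. It gives the time, the measured TCP pose, the force and the opening at its end, in the units of the state.
- ctrl.observe(): the state, without advancing time (a new reading comes with each control period).
- ctrl.camera(name): name is "scene" or "top" or "wrist"; returns the picture (420x560x3 uint8, red, green, blue); there is no depth.
- ctrl.get_calibration(name): a dict with "vfov" (degrees; the focal length in pixels is half the picture's height over the tangent of half this angle, whatever the lens; pixels are square), "cx", "cy" (the principal point, pixels), "dist" ([k1, k2, p1, p2, k3] as OpenCV has them; the pictures are not rectified), "R" (3x3) and "t" (3): a world point X has camera coordinates R X + t; the wrist camera has in their place "T_tool_cam" (4x4, takes a point from camera to tool coordinates, whose origin is the TCP and whose axes are the flange's). Camera axes: x right, y down, z forward; pixel columns grow to the right and rows downward; lengths in m; the calibration is good to about 2 mm. A picture is of the moment at which its call begins: read the wrist's pose just before it. get_calibration takes no time and is no camera call.
- ctrl.close_job(): hands the job in, once; it reports no verdict.
The state is a dict: "time": time; "q": joint angles; "joint_velocities": joint speeds; "tau": joint torques, N m; "tool_pos": TCP position; "tcp_rot": TCP orientation; "contact_force": force on the tool from outside, world axes, zero at the start; "ft_torque": the same for the moment, N m; "width": finger opening in m.
Only numpy, scipy, OpenCV 4.12 (cv2) and the standard library are available. Lean on these libraries where they do the work, as an engineer would, in place of code of your own. Each camera call takes 0.05 s, during which the arm holds its last target.

## Working session

There is one attempt and no reset: what is moved stays moved. The work goes in short steps, Python scripts to look and compute and a tool call to move; the robot and the scene stay as the last step left them, time stands still between calls to the robot, and variables do not carry over. Pictures are saved under pics/ and viewed, and the job is handed in when it is done.

Besides the shell and the picture viewer there is one more tool, called by a JSON object that holds its "name" and its "arguments". send_rows: Moves the arm, as the interface text tells. Its arguments: {"type":"object","properties":{"targets":{"type":"array","items":{"type":"object","properties":{"linear":{"type":"array","items":{"type":"number"}},"dr":{"type":"array","items":{"type":"number"}},"hand":{"type":"number"}}}},"newtons":{"type":"number"}},"required":["targets"]}

```bash
ls; mkdir -p pics; python3 - <<'E'
from workcell import ctrl
import cv2
s=ctrl.observe()
print({k:s[k] for k in ('time','tool_pos','tcp_rot','width','contact_force')})
for n in ('scene','top','wrist'):
    im=ctrl.camera(n); cv2.imwrite(f'pics/{n}0.png',im[:,:,::-1]); print(n,ctrl.get_calibration(n))
E
```

```text
pics
{'time': 0.0, 'tool_pos': array([ 0.21578285, -0.4781164 ,  0.19555184]), 'tcp_rot': array([ 9.77630103e-01,  2.10330220e-01, -6.17035060e-05, -7.59297587e-04]), 'width': 0.0916012651077479, 'contact_force': array([-0.33720371,  0.70843576, -0.83659773])}
scene {'vfov': 51.87848674688401, 'cx': 284.32760154647883, 'cy': 207.0276894799605, 'dist': array([-0.00918779,  0.        ,  0.        ,  0.        ,  0.        ]), 'R': array([[ 0.87428287, -0.48495481, -0.02117307],
       [-0.22779494, -0.37137315, -0.90010635],
       [ 0.4286478 ,  0.79177068, -0.43515544]]), 't': array([-0.42129325,  0.15097844,  0.92268335])}
top {'vfov': 48.51318115072442, 'cx': 276.3502570714691, 'cy': 206.7157090450769, 'dist': array([-0.14437154,  0.        ,  0.        ,  0.        ,  0.        ]), 'R': array([[ 0.05910978, -0.99825057,  0.00135731],
       [-0.97709658, -0.05813551, -0.2047011 ],
       [ 0.2044219 ,  0.01077361, -0.97882359]]), 't': array([-0.05256959,  0.49457579,  1.2557304 ])}
wrist {'vfov': 71.12548261851484, 'cx': 280.6661124758902, 'cy': 210.16712909644284, 'dist': array([0.00283523, 0.        , 0.        , 0.        , 0.        ]), 'T_tool_cam': array([[-2.86240290e-04, -9.51983615e-01, -3.06148846e-01,
         8.27838008e-02],
       [ 9.99999637e-01, -5.18205314e-04,  6.76412096e-04,
        -5.40406052e-04],
       [-8.02581190e-04, -3.06148541e-01,  9.51983417e-01,
        -1.88316328e-01],
       [ 0.00000000e+00,  0.00000000e+00,  0.00000000e+00,
         1.00000000e+00]])}
```

View pics/scene0.png

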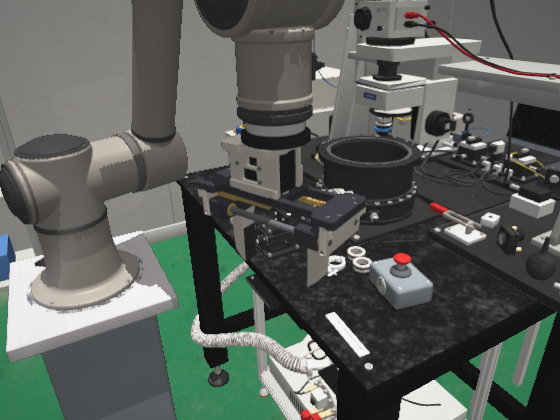

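View pics/top0.png

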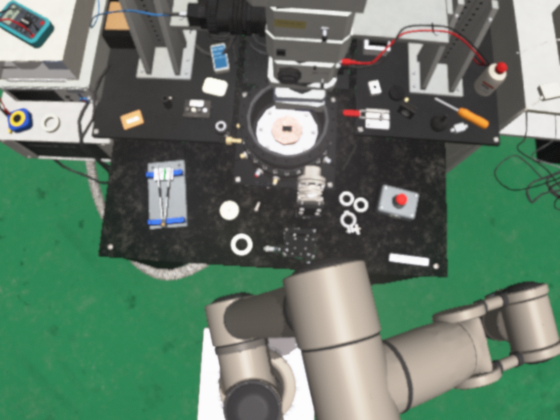

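View pics/wrist0.png

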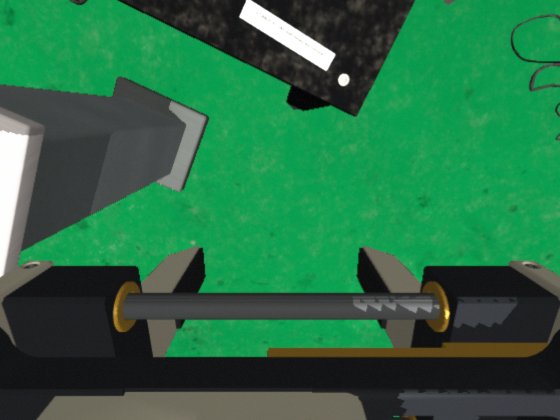

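```bash
python3 - <<'E'
import cv2
a=cv2.imread('pics/top0.png')
cv2.imwrite('pics/c1.png',cv2.resize(a[120:300,60:240],None,fx=3.3,fy=3.3,interpolation=cv2.INTER_CUBIC))
cv2.imwrite('pics/c2.png',cv2.resize(a[150:330,370:560],None,fx=3.3,fy=3.3,interpolation=cv2.INTER_CUBIC))
E
```

```text
(no output)
```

View pics/c1.png

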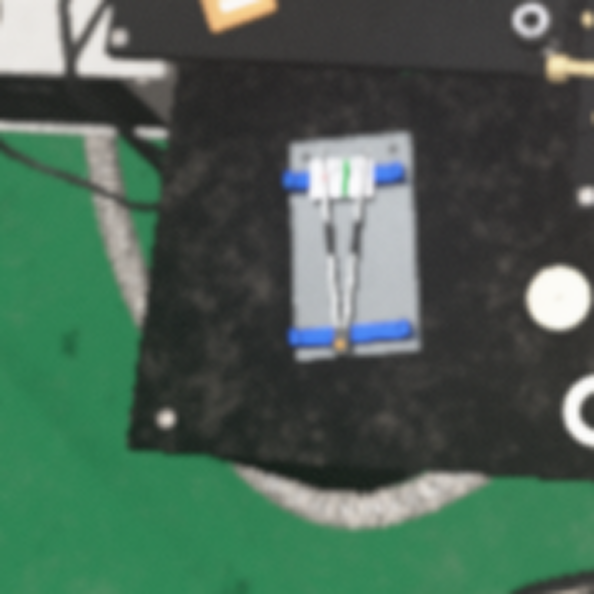

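View pics/c2.png

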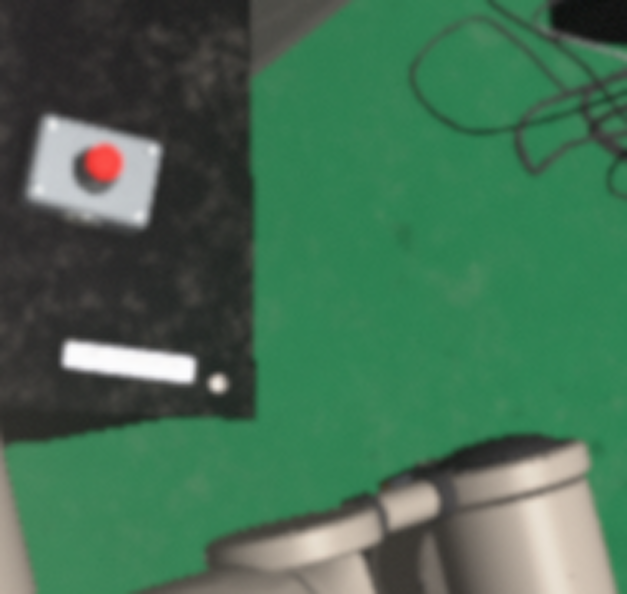

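The top view shows the red plunger head at about (401,199). The tweezers' hinge is at (163,224) and the middle of their grip pads is at about (164,192).

```bash
cat > h.py <<'E'
import numpy as np, cv2
from scipy.spatial.transform import Rotation as Ro
from workcell import ctrl
def KD(c):
    f=210/np.tan(np.radians(c['vfov']/2)); return np.array([[f,0,c['cx']],[0,f,c['cy']],[0,0,1.]]),np.array(c['dist'])
def ext(name,s=None):
    c=ctrl.get_calibration(name)
    if name!='wrist': return c,c['R'],c['t']
    T=np.array(c['T_tool_cam']); Rt=Ro.from_quat(s['tcp_rot']).as_matrix()
    Rwc=Rt@T[:3,:3]; p=Rt@T[:3,3]+s['tool_pos']
    return c,Rwc.T,-Rwc.T@p
def px2w(name,uv,z,s=None):
    c,R,t=ext(name,s);K,D=KD(c)
    n=cv2.undistortPoints(np.array(uv,float).reshape(-1,1,2),K,D).reshape(-1,2)
    d=np.c_[n,np.ones(len(n))]@R; o=-R.T@t
    return o+d*((z-o[2])/d[:,2])[:,None]
def w2px(name,X,s=None):
    c,R,t=ext(name,s);K,D=KD(c)
    return cv2.projectPoints(np.array(X,float).reshape(-1,3),cv2.Rodrigues(np.array(R))[0],np.array(t,float),K,D)[0].reshape(-1,2)
def st():
    s=ctrl.observe(); R=Ro.from_quat(s['tcp_rot']).as_matrix()
    print('t',round(s['time'],2),'pos',s['tool_pos'].round(4),'w',round(s['width'],4),'F',s['contact_force'].round(1),'\nR',R.round(3).tolist(),'q',s['q'].round(3)); return s,R
def togo(goal,yaw,s,R):
    """tool-down goal with tool x axis at yaw (deg)"""
    a=np.radians(yaw);x=[np.cos(a),np.sin(a),0];z=[0,0,-1];y=np.cross(z,x)
    G=np.c_[x,y,z]; print('lin',(R.T@(np.array(goal)-s['tool_pos'])).round(4),'dr',np.degrees(Ro.from_matrix(R.T@G).as_rotvec()).round(1))
E
python3 - <<'E'
from h import *
s,R=st()
p=px2w('top',[(401.2,199.4)],.082)[0];print(p)
print(w2px('scene',p))
print(px2w('scene',[(402,258)],.082))
g=px2w('top',[(163.3,224.5),(163.9,192.1)],.039);print(g)
d=g[1]-g[0];print(np.hypot(*d[:2]),np.degrees(np.arctan2(d[1],d[0])))
togo([p[0],p[1],.13],np.degrees(np.arctan2(R[1,0],R[0,0])),s,R)
b=px2w('top',[(60+410/3.3,120+130/3.3),(60+420/3.3,120+350/3.3),(60+297/3.3,120+360/3.3),(60+290/3.3,120+143/3.3)],.005);print(b)
E
```

```text
t 0.15 pos [ 0.2158 -0.4782  0.1957] w 0.0915 F [ 1.1 -0.3 -0.2] 
R [[0.912, 0.411, -0.0], [0.411, -0.912, 0.001], [0.0, -0.001, -1.0]] q [-1.293  0.343  1.525 -0.     1.275 -0.146]
[ 0.53169152 -0.36831241  0.082     ]
[[399.83148082 255.67138568]]
[[ 0.52951798 -0.37657687  0.082     ]]
[[0.42897392 0.2935811  0.039     ]
 [0.52301315 0.30210393 0.039     ]]
0.09442465204122567 5.178602071194512
lin [0.3331 0.0298 0.0657] dr [-0.1 -0.   0. ]
[[0.6344087  0.2607861  0.005     ]
 [0.43401675 0.23145376 0.005     ]
 [0.41829286 0.34016665 0.005     ]
 [0.61632642 0.3699909  0.005     ]]
```

{"name": "send_rows", "arguments": {"targets": [{"linear": [0.04,0.004,0.0],"dr": [0,0,0],"hand": -1},{"linear": [0.08,0.008,0.0],"dr": [0,0,0],"hand": -1},{"linear": [0.12,0.011,0.0],"dr": [0,0,0],"hand": -1},{"linear": [0.16,0.015,0.01],"dr": [0,0,0],"hand": -1},{"linear": [0.2,0.018,0.02],"dr": [0,0,0],"hand": -1},{"linear": [0.24,0.022,0.03],"dr": [0,0,0],"hand": -1},{"linear": [0.28,0.026,0.035],"dr": [0,0,0],"hand": -1},{"linear": [0.315,0.03,0.035],"dr": [0,0,0],"hand": -1},{"linear": [0.332,0.031,0.035],"dr": [0,0,0],"hand": -1},{"linear": [0.332,0.031,0.035],"dr": [0,0,0],"hand": -1}], "newtons": 20}}

```text
time: 0.98
tool_pos: [0.5344, -0.3674, 0.1595]
tcp_rot: [0.977, 0.212, 0.0, -0.001]
contact_force: [-0.2, 0.3, 0.1]
width: 0.0296
```

```bash
python3 - <<'E'
from h import *
s,R=st()
im=ctrl.camera('wrist');cv2.imwrite('pics/w1.png',im[:,:,::-1])
im=ctrl.camera('scene');cv2.imwrite('pics/s1.png',cv2.resize(im[180:340,300:500,::-1],None,fx=3,fy=3,interpolation=cv2.INTER_CUBIC))
print(w2px('wrist',[[.5317,-.3683,.082],s['tool_pos']+R@[0,0,.008]],s))
E
```

```text
t 0.98 pos [ 0.5344 -0.3674  0.1595] w 0.0296 F [-0.2  0.3  0.1] 
R [[0.91, 0.415, -0.0], [0.415, -0.91, 0.002], [0.001, -0.002, -1.0]] q [-0.721  0.6    1.203  0.002  1.34   0.421]
[[280.91457265 210.35768241]
 [281.22988858 236.05908313]]
```

View pics/w1.png

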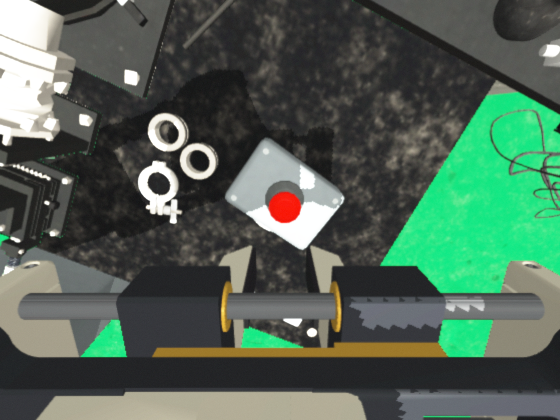

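View pics/s1.png

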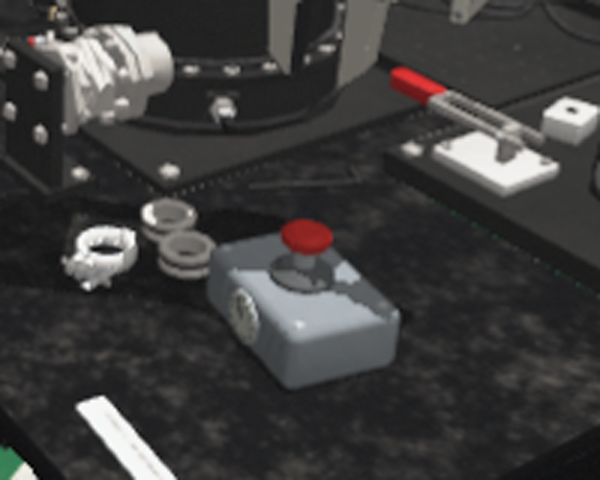

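```bash
python3 - <<'E'
from h import *
s,R=st()
p=px2w('wrist',[(285,207)],.082,s)[0];print(p,px2w('scene',[(300+306/3,180+237/3)],.082))
p[2]=.092
togo(p,np.degrees(np.arctan2(R[1,0],R[0,0])),s,R)
E
```

```text
t 1.08 pos [ 0.5311 -0.3694  0.1599] w 0.022 F [-0.8 -0.4 -0.6] 
R [[0.911, 0.413, -0.002], [0.413, -0.911, 0.002], [-0.001, -0.002, -1.0]] q [-0.726  0.597  1.207  0.     1.34   0.419]
[ 0.53282087 -0.37255857  0.082     ] [[ 0.52710536 -0.37918528  0.082     ]]
lin [0.0003 0.0037 0.0679] dr [-0.1  0.  -0. ]
```

```bash
python3 - <<'E'
from h import *
s,R=st()
im=ctrl.camera('wrist')
def red(im):
    a=im.astype(int); m=((a[...,0]>130)&(a[...,1]<60)&(a[...,2]<60)).astype(np.uint8)
    n,l,stt,c=cv2.connectedComponentsWithStats(m); return [(stt[i][:].tolist(),c[i].round(1)) for i in range(1,n) if stt[i][4]>40]
print(red(im))
t=ctrl.camera('top');print(red(t))
s2=ctrl.camera('scene');print(red(s2))
st()
E
```

```text
t 1.08 pos [ 0.5311 -0.3694  0.1599] w 0.022 F [-0.8 -0.4 -0.6] 
R [[0.911, 0.413, -0.002], [0.413, -0.911, 0.002], [-0.001, -0.002, -1.0]] q [-0.726  0.597  1.207  0.     1.34   0.419]
[([268, 188, 33, 30, 761], array([284. , 202.5]))]
[([342, 53, 40, 12, 124], array([358.9,  60.8])), ([497, 62, 10, 11, 73], array([501.2,  66.6])), ([343, 110, 15, 7, 48], array([350.5, 113. ]))]
[([431, 203, 18, 8, 67], array([438.5, 206.5])), ([396, 254, 15, 9, 94], array([402.8, 257.8])), ([301, 410, 20, 10, 95], array([309.6, 415.4]))]
t 1.23 pos [ 0.53   -0.3706  0.1608] w 0.0098 F [-1.  -0.3  0.5] 
R [[0.912, 0.41, -0.001], [0.41, -0.912, 0.001], [-0.0, -0.001, -1.0]] q [-0.729  0.595  1.207  0.     1.34   0.419]
```

```bash
python3 - <<'E'
from h import *
s,R=st()
import copy
q=copy.deepcopy(s); q['tool_pos']=np.array([.5311,-.3694,.1599])
print(px2w('wrist',[(284,202.5)],.081,q))
im=ctrl.camera('wrist');a=im.astype(int); m=((a[...,0]>130)&(a[...,1]<60)&(a[...,2]<60)).astype(np.uint8)
y,x=np.nonzero(m);print(x.mean(),y.mean(),px2w('wrist',[(x.mean(),y.mean())],.081,s))
print(px2w('scene',[(402.8,257.3)],.081))
E
```

```text
t 1.23 pos [ 0.53   -0.3706  0.1608] w 0.0098 F [-1.  -0.3  0.5] 
R [[0.912, 0.41, -0.001], [0.41, -0.912, 0.001], [-0.0, -0.001, -1.0]] q [-0.729  0.595  1.207  0.     1.34   0.419]
[[ 0.53627378 -0.37003775  0.081     ]]
283.04473684210524 200.81578947368422 [[ 0.53604041 -0.36987448  0.081     ]]
[[ 0.53368341 -0.37438613  0.081     ]]
```

{"name": "send_rows", "arguments": {"targets": [{"linear": [0.005,0.002,0.02],"hand": -1,"dr": [0,0,0]},{"linear": [0.005,0.002,0.045],"hand": -1,"dr": [0,0,0]},{"linear": [0.005,0.002,0.063],"hand": -1,"dr": [0,0,0]},{"linear": [0.005,0.002,0.066],"hand": -1,"dr": [0,0,0]},{"linear": [0.005,0.002,0.066],"hand": -1,"dr": [0,0,0]}]}}

```text
time: 1.7
tool_pos: [0.534, -0.3706, 0.0941]
tcp_rot: [0.978, 0.209, -0.001, -0.002]
contact_force: [0.3, 0.4, -0.4]
width: 0.0008
```

```bash
python3 - <<'E'
from h import *
s,R=st()
im=ctrl.camera('wrist');cv2.imwrite('pics/w2.png',im[100:340,140:420,::-1].repeat(2,0).repeat(2,1))
im=ctrl.camera('scene');cv2.imwrite('pics/s2.png',cv2.resize(im[180:340,300:500,::-1],None,fx=3,fy=3,interpolation=cv2.INTER_CUBIC))
st()
E
```

```text
t 1.7 pos [ 0.534  -0.3706  0.0941] w 0.0008 F [ 0.3  0.4 -0.4] 
R [[0.913, 0.408, -0.003], [0.408, -0.913, 0.003], [-0.001, -0.003, -1.0]] q [-0.725  0.658  1.283  0.     1.204  0.425]
t 1.8 pos [ 0.5355 -0.3714  0.0965] w 0.0007 F [ 0.6 -0.1  0.1] 
R [[0.913, 0.409, 0.001], [0.409, -0.913, -0.0], [0.001, 0.001, -1.0]] q [-0.724  0.656  1.28   0.     1.205  0.425]
```

View pics/w2.png

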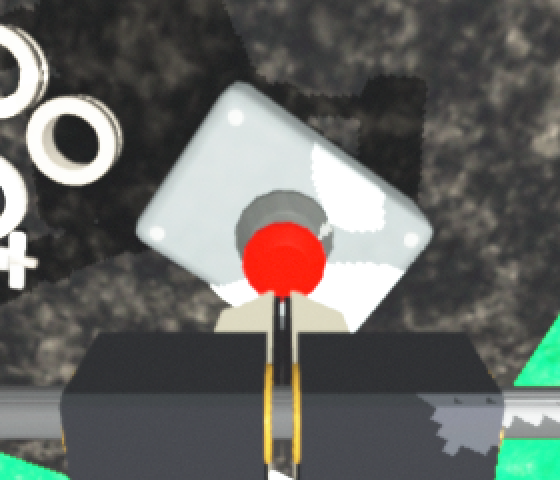

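View pics/s2.png

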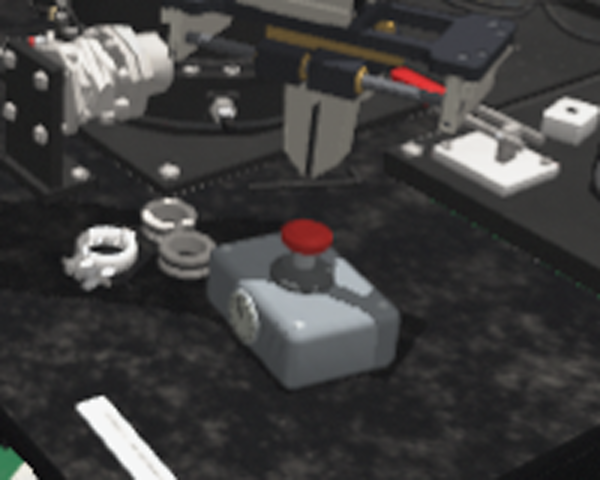

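```bash
python3 - <<'E'
from h import *
s,R=st()
def crop(p): return (p-[300,180])*3
for l in ([0,0,.008],[.0095,0,.008],[-.0095,0,.008],[0,0,-.03],[0,0,-.05]):
    X=s['tool_pos']+R@l
    print(l,X.round(4),crop(w2px('scene',X)).round(),((w2px('wrist',X,s)-[140,100])*2).round())
print(crop(w2px('scene',[.5355,-.3705,.082])),((w2px('wrist',[.5355,-.3705,.082],s)-[140,100])*2))
E
```

```text
t 1.8 pos [ 0.5355 -0.3714  0.0965] w 0.0007 F [ 0.6 -0.1  0.1] 
R [[0.913, 0.409, 0.001], [0.409, -0.913, -0.0], [0.001, 0.001, -1.0]] q [-0.724  0.656  1.28   0.     1.205  0.425]
[0, 0, 0.008] [ 0.5355 -0.3714  0.0885] [[308. 219.]] [[282. 272.]]
[0.0095, 0, 0.008] [ 0.5442 -0.3675  0.0885] [[314. 212.]] [[282. 247.]]
[-0.0095, 0, 0.008] [ 0.5268 -0.3753  0.0885] [[302. 226.]] [[282. 296.]]
[0, 0, -0.03] [ 0.5355 -0.3714  0.1265] [[314. 167.]] [[283. 322.]]
[0, 0, -0.05] [ 0.5355 -0.3714  0.1465] [[318. 138.]] [[283. 357.]]
[[306.42955044 226.94124358]] [[280.09743718 264.40309569]]
```

```bash
python3 - <<'E'
from h import *
s,R=st()
for L in (.008,-.01,-.02,-.03):
    for w in (.0458,.011,.001):
        P=[s['tool_pos']+R@np.array([x,w,L]) for x in (.0095,0,-.0095)]
        print(L,w,w2px('wrist',P,s).round().tolist())
E
```

```text
t 1.8 pos [ 0.5355 -0.3714  0.0965] w 0.0007 F [ 0.6 -0.1  0.1] 
R [[0.913, 0.409, 0.001], [0.409, -0.913, -0.0], [0.001, 0.001, -1.0]] q [-0.724  0.656  1.28   0.     1.205  0.425]
0.008 0.0458 [[345.0, 224.0], [345.0, 236.0], [344.0, 248.0]]
0.008 0.011 [[297.0, 224.0], [296.0, 236.0], [296.0, 248.0]]
0.008 0.001 [[283.0, 224.0], [283.0, 236.0], [283.0, 248.0]]
-0.01 0.0458 [[351.0, 233.0], [350.0, 247.0], [349.0, 259.0]]
-0.01 0.011 [[298.0, 233.0], [298.0, 247.0], [298.0, 259.0]]
-0.01 0.001 [[283.0, 233.0], [283.0, 247.0], [283.0, 260.0]]
-0.02 0.0458 [[355.0, 239.0], [354.0, 253.0], [353.0, 267.0]]
-0.02 0.011 [[299.0, 239.0], [299.0, 253.0], [298.0, 267.0]]
-0.02 0.001 [[283.0, 239.0], [283.0, 253.0], [283.0, 267.0]]
-0.03 0.0458 [[359.0, 246.0], [358.0, 261.0], [357.0, 275.0]]
-0.03 0.011 [[300.0, 246.0], [300.0, 261.0], [299.0, 275.0]]
-0.03 0.001 [[283.0, 246.0], [283.0, 261.0], [283.0, 275.0]]
```

```bash
python3 - <<'E'
import cv2
a=cv2.imread('pics/wrist0.png');cv2.imwrite('pics/c3.png',cv2.resize(a[220:380,100:460],None,fx=2.2,fy=2.2))
E
```

```text
(no output)
```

View pics/c3.png

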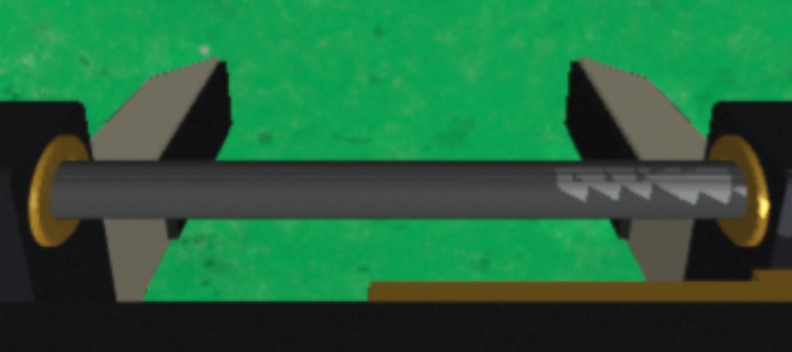

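The fingertips appear about 38 mm higher in both views than the stated tool geometry predicts. I'll use contact force to settle it, descending in small steps.

{"name": "send_rows", "arguments": {"targets": [{"linear": [0,0,0.006],"hand": -1,"dr": [0,0,0]},{"linear": [0,0,0.012],"hand": -1,"dr": [0,0,0]},{"linear": [0,0,0.014],"hand": -1,"dr": [0,0,0]},{"linear": [0,0,0.014],"hand": -1,"dr": [0,0,0]}]}}

```text
time: 2.13
tool_pos: [0.5352, -0.3711, 0.0819]
tcp_rot: [0.978, 0.209, 0.0, -0.0]
contact_force: [0.0, -0.2, -0.4]
width: 0.0005
```

```bash
python3 - <<'E'
from h import *
s,R=st()
im=ctrl.camera('wrist');cv2.imwrite('pics/w3.png',im[100:340,140:420,::-1].repeat(2,0).repeat(2,1))
im=ctrl.camera('scene');cv2.imwrite('pics/s3.png',cv2.resize(im[180:340,300:500,::-1],None,fx=3,fy=3,interpolation=cv2.INTER_CUBIC))
E
```

```text
t 2.13 pos [ 0.5352 -0.3711  0.0819] w 0.0005 F [ 0.  -0.2 -0.4] 
R [[0.913, 0.409, 0.0], [0.409, -0.913, 0.0], [0.0, -0.0, -1.0]] q [-0.724  0.67   1.296  0.     1.175  0.425]
```

View pics/s3.png

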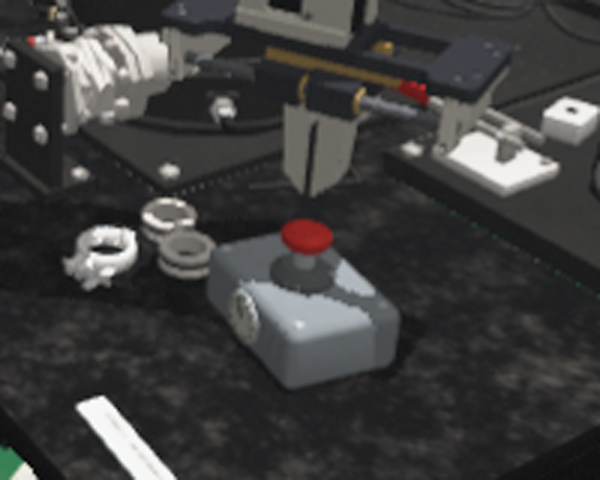

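View pics/w3.png

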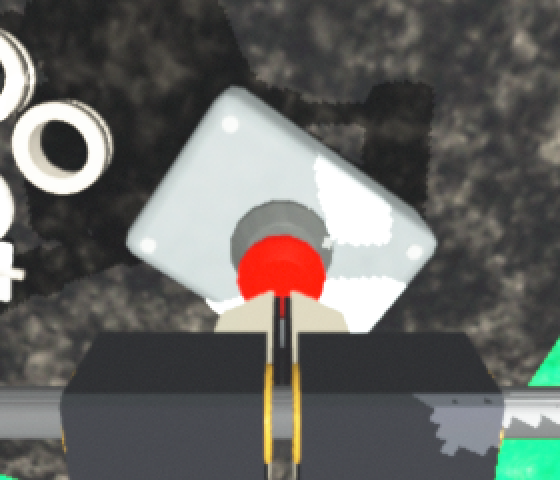

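{"name": "send_rows", "arguments": {"targets": [{"linear": [0,0,0.01],"hand": -1,"dr": [0,0,0]},{"linear": [0,0,0.018],"hand": -1,"dr": [0,0,0]},{"linear": [0,0,0.023],"hand": -1,"dr": [0,0,0]},{"linear": [0,0,0.023],"hand": -1,"dr": [0,0,0]},{"linear": [0,0,0.023],"hand": -1,"dr": [0,0,0]}]}}

```text
time: 2.65
tool_pos: [0.5353, -0.3711, 0.0586]
tcp_rot: [0.978, 0.209, -0.0, -0.0]
contact_force: [0.1, -0.9, -0.2]
width: 0.0007
```

```bash
python3 - <<'E'
from h import *
s,R=st()
im=ctrl.camera('wrist');cv2.imwrite('pics/w4.png',im[100:340,140:420,::-1].repeat(2,0).repeat(2,1))
im=ctrl.camera('scene');cv2.imwrite('pics/s4.png',cv2.resize(im[180:340,300:500,::-1],None,fx=3,fy=3,interpolation=cv2.INTER_CUBIC))
print((w2px('wrist',[[.5355,-.3705,.082]],s)-[140,100])*2)
E
```

```text
t 2.65 pos [ 0.5353 -0.3711  0.0586] w 0.0007 F [ 0.1 -0.9 -0.2] 
R [[0.913, 0.409, -0.0], [0.409, -0.913, 0.001], [0.0, -0.001, -1.0]] q [-0.724  0.694  1.319  0.     1.128  0.425]
[[281.21064035 310.11800322]]
```

View pics/s4.png

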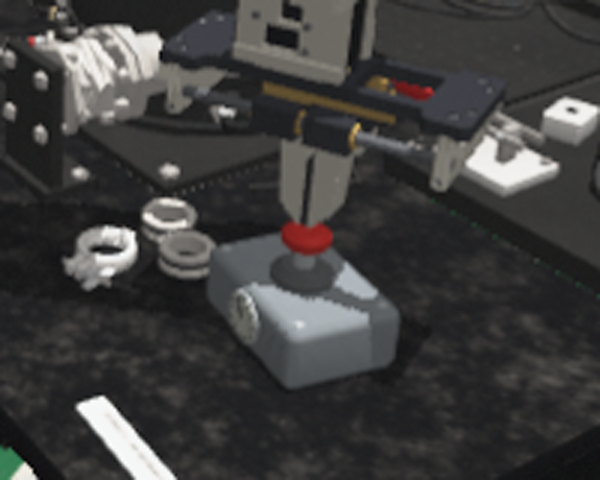

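View pics/w4.png

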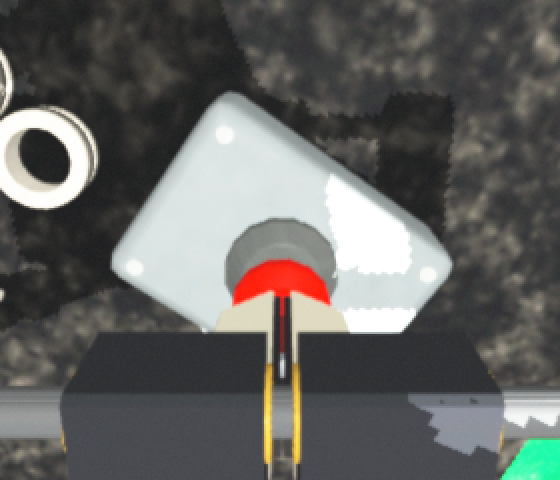

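{"name": "send_rows", "arguments": {"targets": [{"linear": [0.003,0,0.004],"hand": -1,"dr": [0,0,0]},{"linear": [0.003,0,0.008],"hand": -1,"dr": [0,0,0]},{"linear": [0.003,0,0.011],"hand": -1,"dr": [0,0,0]},{"linear": [0.003,0,0.013],"hand": -1,"dr": [0,0,0]},{"linear": [0.003,0,0.013],"hand": -1,"dr": [0,0,0]}]}}

```text
time: 3.17
tool_pos: [0.539, -0.3703, 0.0466]
tcp_rot: [0.978, 0.209, 0.001, 0.001]
contact_force: [2.0, 0.2, 2.6]
width: 0.0001
```

{"name": "send_rows", "arguments": {"targets": [{"linear": [0,0,0.003],"hand": -1,"dr": [0,0,0]},{"linear": [0,0,0.005],"hand": -1,"dr": [0,0,0]},{"linear": [0,0,0.006],"hand": -1,"dr": [0,0,0]},{"linear": [0,0,0.006],"hand": -1,"dr": [0,0,0]}]}}

```text
time: 3.5
tool_pos: [0.5391, -0.3704, 0.0407]
tcp_rot: [0.978, 0.209, 0.001, 0.001]
contact_force: [-0.4, 1.0, 6.2]
width: 0.0006
```

```bash
python3 - <<'E'
from h import *
s,R=st()
im=ctrl.camera('scene');cv2.imwrite('pics/s5.png',cv2.resize(im[180:340,300:500,::-1],None,fx=3,fy=3,interpolation=cv2.INTER_CUBIC))
E
```

```text
t 3.5 pos [ 0.5391 -0.3704  0.0407] w 0.0006 F [-0.4  1.   6.2] 
R [[0.913, 0.409, 0.003], [0.409, -0.913, -0.001], [0.002, 0.002, -1.0]] q [-7.200e-01  7.170e-01  1.330e+00  1.000e-03  1.092e+00  4.290e-01]
```

View pics/s5.png

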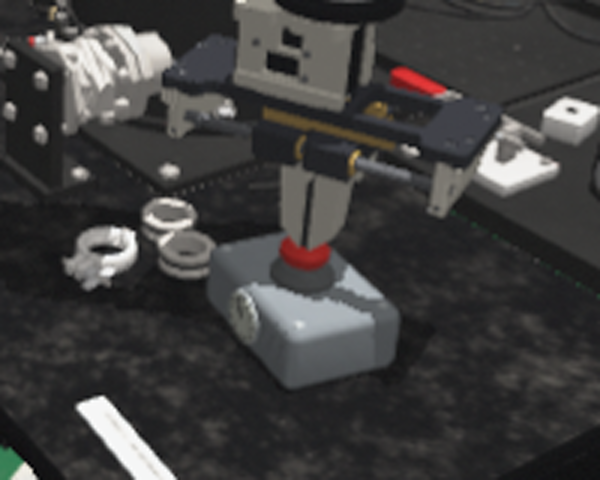

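Force is 6 N and the plunger is close to its stop. I'll push a bit further until I see the stop in the force reading.

{"name": "send_rows", "arguments": {"targets": [{"linear": [0,0,0.001],"hand": -1,"dr": [0,0,0]},{"linear": [0,0,0.002],"hand": -1,"dr": [0,0,0]},{"linear": [0,0,0.002],"hand": -1,"dr": [0,0,0]}]}}

```text
time: 3.8
tool_pos: [0.5392, -0.3704, 0.0397]
tcp_rot: [0.978, 0.209, 0.001, 0.001]
contact_force: [-0.4, 1.2, 8.2]
width: 0.0008
```

{"name": "send_rows", "arguments": {"targets": [{"linear": [0,0,0.001],"hand": -1,"dr": [0,0,0]},{"linear": [0,0,0.002],"hand": -1,"dr": [0,0,0]},{"linear": [0,0,0.002],"hand": -1,"dr": [0,0,0]}]}}

```text
time: 4.05
tool_pos: [0.5393, -0.3705, 0.0396]
tcp_rot: [0.978, 0.209, 0.002, 0.001]
contact_force: [-2.3, 2.9, 13.2]
width: 0.0005
```

{"name": "send_rows", "arguments": {"targets": [{"linear": [0,0,-0.02],"hand": -1,"dr": [0,0,0]},{"linear": [0,0,-0.06],"hand": -1,"dr": [0,0,0]},{"linear": [0,0,-0.09],"hand": -1,"dr": [0,0,0]},{"linear": [0,0,-0.11],"hand": -1,"dr": [0,0,0]},{"linear": [0,0,-0.12],"hand": -1,"dr": [0,0,0]},{"linear": [0,0,-0.12],"hand": -1,"dr": [0,0,0]}]}}

```text
time: 4.55
tool_pos: [0.5394, -0.3709, 0.1616]
tcp_rot: [0.978, 0.209, 0.002, 0.003]
contact_force: [-0.5, -0.6, 0.0]
width: 0.0006
```

```bash
python3 - <<'E'
from h import *
s,R=st()
im=ctrl.camera('scene');cv2.imwrite('pics/s6.png',im[:,:,::-1])
im=ctrl.camera('top');cv2.imwrite('pics/t6.png',im[:,:,::-1])
print(px2w('top',[(280,265),(300,240),(312,210),(290,165)],0).round(3))
print(px2w('top',[(290,165),(312,175),(290,85),(330,85)],.15).round(3))
print(px2w('top',[(290,85),(330,85),(300,60)],.3).round(3))
s2=dict(s);togo([.42,-.18,.17],30,s,R);togo([.40,0.,.17],20,s,R);togo([.42,0.18,.17],10,s,R)
E
```

```text
t 4.55 pos [ 0.5394 -0.3709  0.1616] w 0.0006 F [-0.5 -0.6  0. ] 
R [[0.913, 0.409, 0.006], [0.409, -0.913, -0.005], [0.004, 0.007, -1.0]] q [-7.20e-01  6.04e-01  1.19e+00  1.00e-03  1.34e+00  4.30e-01]
[[ 0.339 -0.043  0.   ]
 [ 0.414 -0.096  0.   ]
 [ 0.504 -0.127  0.   ]
 [ 0.637 -0.056  0.   ]]
[[ 0.591 -0.054  0.15 ]
 [ 0.567 -0.113  0.15 ]
 [ 0.822 -0.042  0.15 ]
 [ 0.829 -0.152  0.15 ]]
[[ 0.747 -0.041  0.3  ]
 [ 0.753 -0.138  0.3  ]
 [ 0.816 -0.062  0.3  ]]
lin [-0.0308 -0.223  -0.01  ] dr [ 0.4 -0.2 -5.9]
lin [ 0.0246 -0.3954 -0.011 ] dr [ 0.4 -0.2  4.1]
lin [ 0.1164 -0.5515 -0.0117] dr [ 0.4 -0.3 14.1]
```

View pics/s6.png

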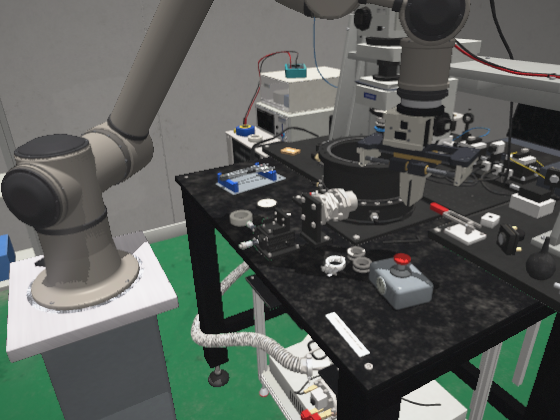

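View pics/t6.png

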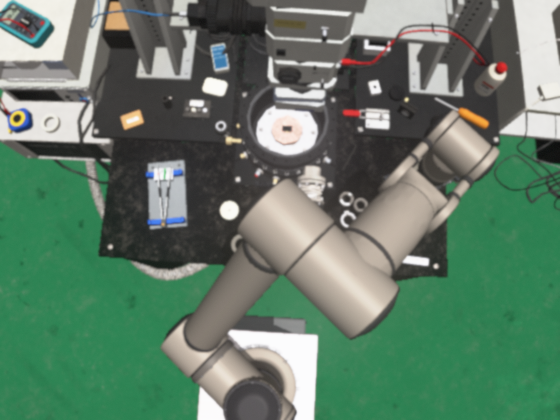

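{"name": "send_rows", "arguments": {"targets": [{"linear": [-0.005,-0.037,-0.003],"hand": -1,"dr": [0,0,0]},{"linear": [-0.01,-0.075,-0.006],"hand": -1,"dr": [0,0,0]},{"linear": [-0.016,-0.112,-0.01],"hand": -1,"dr": [0,0,0]},{"linear": [-0.021,-0.15,-0.01],"hand": -1,"dr": [0,0,0]},{"linear": [-0.026,-0.187,-0.01],"hand": -1,"dr": [0,0,0]},{"linear": [-0.03,-0.223,-0.01],"hand": -1,"dr": [0,0,0]},{"linear": [-0.017,-0.26,-0.01],"hand": -1,"dr": [0,0,0]},{"linear": [-0.004,-0.297,-0.01],"hand": -1,"dr": [0,0,2]},{"linear": [0.01,-0.334,-0.01],"hand": -1,"dr": [0,0,4]},{"linear": [0.023,-0.37,-0.01],"hand": -1,"dr": [0,0,8]}]}}

```text
time: 5.48
tool_pos: [0.4058, -0.0208, 0.1657]
tcp_rot: [0.99, 0.139, -0.001, -0.0]
contact_force: [1.4, -0.9, -0.3]
width: 0.0004
```

```bash
python3 - <<'E'
from h import *
s,R=st()
togo([.42,.18,.18],8,s,R);togo([.51,.29,.18],8,s,R)
E
```

```text
t 5.48 pos [ 0.4058 -0.0208  0.1657] w 0.0004 F [ 1.4 -0.9 -0.3] 
R [[0.961, 0.276, -0.002], [0.276, -0.961, 0.0], [-0.002, -0.001, -1.0]] q [-0.24   0.157  1.868 -0.     1.118  1.051]
lin [ 0.069  -0.1892 -0.0142] dr [-0.   0.1  8. ]
lin [ 0.1858 -0.2701 -0.0144] dr [-0.   0.1  8. ]
```

{"name": "send_rows", "arguments": {"targets": [{"linear": [0.013,-0.037,-0.003],"hand": 0.1,"dr": [0,0,1]},{"linear": [0.027,-0.074,-0.006],"hand": 0.1,"dr": [0,0,3]},{"linear": [0.042,-0.112,-0.009],"hand": 0.1,"dr": [0,0,5]},{"linear": [0.056,-0.15,-0.012],"hand": 0.1,"dr": [0,0,7]},{"linear": [0.075,-0.185,-0.014],"hand": 0.1,"dr": [0,0,8]},{"linear": [0.105,-0.21,-0.014],"hand": 0.1,"dr": [0,0,8]},{"linear": [0.138,-0.235,-0.014],"hand": 0.1,"dr": [0,0,8]},{"linear": [0.168,-0.258,-0.014],"hand": 0.1,"dr": [0,0,8]},{"linear": [0.186,-0.27,-0.014],"hand": 0.1,"dr": [0,0,8]},{"linear": [0.186,-0.27,-0.014],"hand": 0.1,"dr": [0,0,8]}]}}

```text
time: 6.32
tool_pos: [0.5109, 0.2927, 0.1761]
tcp_rot: [0.997, 0.071, -0.003, -0.0]
contact_force: [-0.6, -0.0, -0.7]
width: 0.0505
```

{"name": "send_rows", "arguments": {"targets": [{"linear": [0,0,0],"hand": 0.1,"dr": [0,0,0]},{"linear": [0,0,0],"hand": 0.1,"dr": [0,0,0]}]}}

```text
time: 6.48
tool_pos: [0.5094, 0.2919, 0.1735]
tcp_rot: [0.997, 0.071, -0.005, 0.001]
contact_force: [-0.9, -0.9, 0.0]
width: 0.0504
```

```bash
python3 - <<'E'
from h import *
s,R=st()
im=ctrl.camera('wrist');cv2.imwrite('pics/w7.png',im[:,:,::-1])
cv2.imwrite('pics/w7c.png',cv2.resize(im[90:310,180:400,::-1],None,fx=2.7,fy=2.7,interpolation=cv2.INTER_CUBIC))
E
```

```text
t 6.48 pos [0.5094 0.2919 0.1735] w 0.0504 F [-0.9 -0.9  0. ] 
R [[0.99, 0.142, -0.01], [0.142, -0.99, -0.002], [-0.011, 0.001, -1.0]] q [0.389 0.48  1.371 0.002 1.301 1.817]
```

View pics/w7.png

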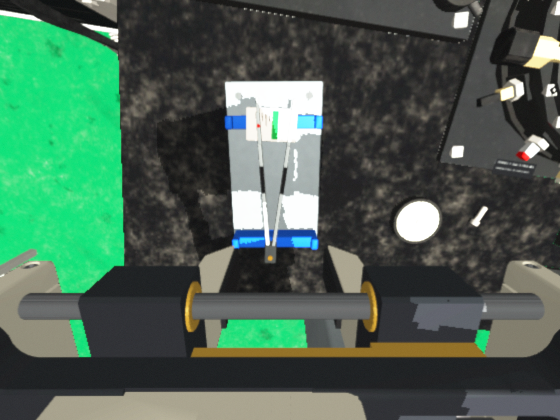

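View pics/w7c.png

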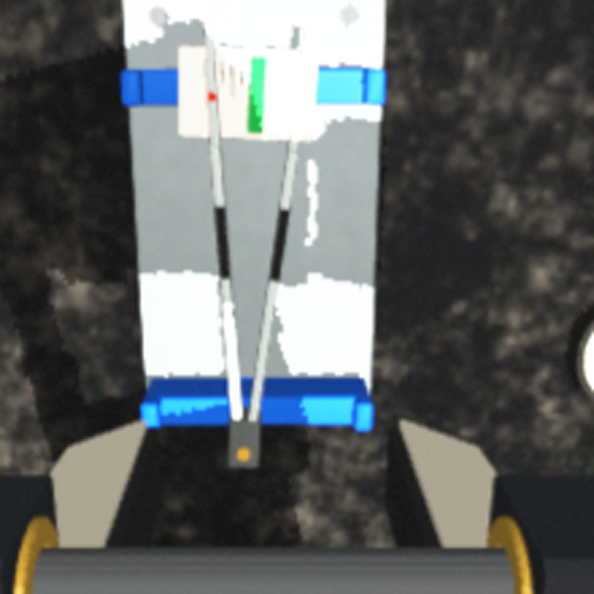

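```bash
python3 - <<'E'
from h import *
s,R=st()
f=lambda u,v:(180+u/2.7,90+v/2.7)
P=px2w('wrist',[f(222,241),f(281,244),f(244,455),f(212,97),f(220,207),f(224,277),f(287,210),f(274,280)],.045,s);print(P.round(4))
m=(P[0]+P[1])/2; d=m-P[2]; print('mid',m,'len',np.hypot(*d[:2]),'yaw',np.degrees(np.arctan2(d[1],d[0])), 'pad sep',np.linalg.norm(P[0]-P[1]))
e=P[3]-m; y=np.radians(np.degrees(np.arctan2(d[1],d[0]))); print('pointer rel', e[0]*np.cos(y)+e[1]*np.sin(y), -e[0]*np.sin(y)+e[1]*np.cos(y))
t=px2w('top',[(60+330/3.3,120+238/3.3),(60+356/3.3,120+240/3.3),(163.3,224.5)],.045);print(t,(t[0]+t[1])/2)
E
```

```text
t 6.53 pos [0.5096 0.2916 0.1743] w 0.0507 F [ 0.1 -0.4  0.6] 
R [[0.99, 0.141, -0.009], [0.141, -0.99, -0.002], [-0.009, 0.001, -1.0]] q [0.388 0.479 1.371 0.002 1.301 1.817]
[[0.5217 0.3138 0.045 ]
 [0.5238 0.2899 0.045 ]
 [0.4268 0.2923 0.045 ]
 [0.5771 0.3245 0.045 ]
 [0.5354 0.3163 0.045 ]
 [0.5068 0.3112 0.045 ]
 [0.5379 0.2895 0.045 ]
 [0.5084 0.2905 0.045 ]]
mid [0.5227614  0.30184466 0.045     ] len 0.09645515566768367 yaw 5.656641378363449 pad sep 0.024031579500160286
pointer rel 0.056266096710167385 0.01714494820505331
[[0.52093949 0.31186214 0.045     ]
 [0.52047612 0.28877664 0.045     ]
 [0.42804791 0.29204406 0.045     ]] [0.52070781 0.30031939 0.045     ]
```

```bash
python3 - <<'E'
from h import *
s,R=st()
togo([.522,.3015,.06],5.7,s,R)
E
```

```text
t 6.53 pos [0.5096 0.2916 0.1743] w 0.0507 F [ 0.1 -0.4  0.6] 
R [[0.99, 0.141, -0.009], [0.141, -0.99, -0.002], [-0.009, 0.001, -1.0]] q [0.388 0.479 1.371 0.002 1.301 1.817]
lin [ 0.0147 -0.0082  0.1142] dr [0.1 0.5 2.4]
```

{"name": "send_rows", "arguments": {"targets": [{"linear": [0.014,-0.008,0.03],"hand": 0.1,"dr": [0.1,0.5,2.4]},{"linear": [0.0145,-0.008,0.06],"hand": 0.1,"dr": [0.1,0.5,2.4]},{"linear": [0.0145,-0.008,0.09],"hand": 0.1,"dr": [0.1,0.5,2.4]},{"linear": [0.0145,-0.008,0.11],"hand": 0.1,"dr": [0.1,0.5,2.4]},{"linear": [0.0145,-0.008,0.114],"hand": 0.1,"dr": [0.1,0.5,2.4]},{"linear": [0.0145,-0.008,0.114],"hand": 0.1,"dr": [0.1,0.5,2.4]}]}}

```text
time: 7.03
tool_pos: [0.5206, 0.3, 0.0592]
tcp_rot: [0.999, 0.049, -0.002, 0.0]
contact_force: [0.6, 0.6, 0.1]
width: 0.0505
```

```bash
python3 - <<'E'
from h import *
s,R=st()
im=ctrl.camera('wrist')
cv2.imwrite('pics/w8c.png',cv2.resize(im[60:330,160:420,::-1],None,fx=2.2,fy=2.2,interpolation=cv2.INTER_CUBIC))
E
```

```text
t 7.03 pos [0.5206 0.3    0.0592] w 0.0505 F [0.6 0.6 0.1] 
R [[0.995, 0.099, -0.004], [0.099, -0.995, -0.001], [-0.004, 0.0, -1.0]] q [3.950e-01 6.130e-01 1.479e+00 1.000e-03 1.054e+00 1.866e+00]
```

View pics/w8c.png

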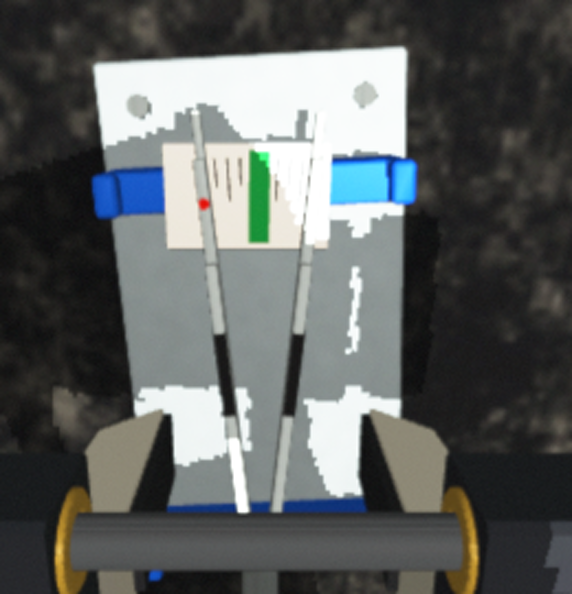

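```bash
python3 - <<'E'
from h import *
s,R=st()
f=lambda u,v:(160+u/2.2,60+v/2.2)
P=px2w('wrist',[f(225,375),f(293,375),f(204,204),f(196,112),f(318,112)],.045,s);print(P.round(4))
G=px2w('wrist',[f(260,152),f(259,242),f(259.5,197)],.034,s);print(G.round(4))
m=(P[0]+P[1])/2;print(m)
a=np.radians(5.7);M=np.array([[np.cos(a),np.sin(a)],[-np.sin(a),np.cos(a)]])
print('rel',((P[:,:2]-m[:2])@M.T).round(4).tolist(),((G[:,:2]-m[:2])@M.T).round(4).tolist())
togo([.522,.3015,-.010],5.7,s,R)
E
```

```text
t 7.08 pos [0.5218 0.3007 0.0608] w 0.0502 F [-0.6 -0.6  1. ] 
R [[0.995, 0.099, -0.001], [0.099, -0.995, 0.001], [-0.001, -0.001, -1.0]] q [3.950e-01 6.110e-01 1.477e+00 1.000e-03 1.054e+00 1.866e+00]
[[0.5216 0.3147 0.045 ]
 [0.5239 0.2917 0.045 ]
 [0.5781 0.3258 0.045 ]
 [0.605  0.33   0.045 ]
 [0.6086 0.2937 0.045 ]]
[[0.5949 0.3099 0.034 ]
 [0.566  0.3075 0.034 ]
 [0.5808 0.3087 0.034 ]]
[0.52272261 0.30321196 0.045     ]
rel [[0.0, 0.0115], [-0.0, -0.0115], [0.0574, 0.017], [0.0845, 0.0185], [0.0845, -0.018]] [[0.0725, -0.0005], [0.0435, -0.0001], [0.0583, -0.0003]]
lin [ 0.0003 -0.0007  0.0708] dr [-0.  0. -0.]
```

{"name": "send_rows", "arguments": {"targets": [{"linear": [0.001,-0.001,0.02],"hand": 0.1,"dr": [0,0,0]},{"linear": [0.001,-0.001,0.04],"hand": 0.1,"dr": [0,0,0]},{"linear": [0.001,-0.001,0.056],"hand": 0.1,"dr": [0,0,0]},{"linear": [0.001,-0.001,0.066],"hand": 0.1,"dr": [0,0,0]},{"linear": [0.001,-0.001,0.0705],"hand": 0.1,"dr": [0,0,0]},{"linear": [0.001,-0.001,0.0705],"hand": 0.1,"dr": [0,0,0]},{"linear": [0.001,-0.001,0.0705],"hand": 0.1,"dr": [0,0,0]}]}}

```text
time: 7.67
tool_pos: [0.5235, 0.3022, -0.0085]
tcp_rot: [0.999, 0.05, 0.001, -0.001]
contact_force: [-0.0, -0.1, 0.1]
width: 0.0507
```

```bash
python3 - <<'E'
from h import *
s,R=st()
im=ctrl.camera('wrist')
cv2.imwrite('pics/w9c.png',cv2.resize(im[60:330,160:420,::-1],None,fx=2.2,fy=2.2,interpolation=cv2.INTER_CUBIC))
im=ctrl.camera('scene')
cv2.imwrite('pics/s9.png',cv2.resize(im[120:230,170:340,::-1],None,fx=4,fy=4,interpolation=cv2.INTER_CUBIC))
E
```

```text
t 7.67 pos [ 0.5235  0.3022 -0.0085] w 0.0507 F [-0.  -0.1  0.1] 
R [[0.995, 0.099, 0.001], [0.099, -0.995, 0.001], [0.001, -0.001, -1.0]] q [3.960e-01 7.030e-01 1.526e+00 1.000e-03 9.110e-01 1.867e+00]
```

View pics/w9c.png

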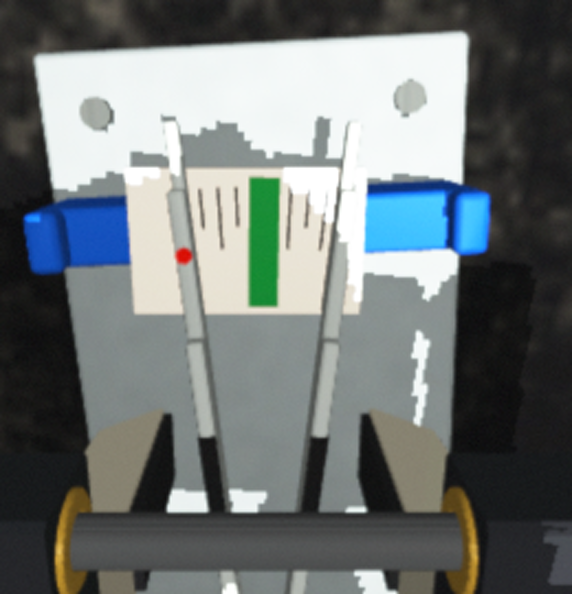

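View pics/s9.png

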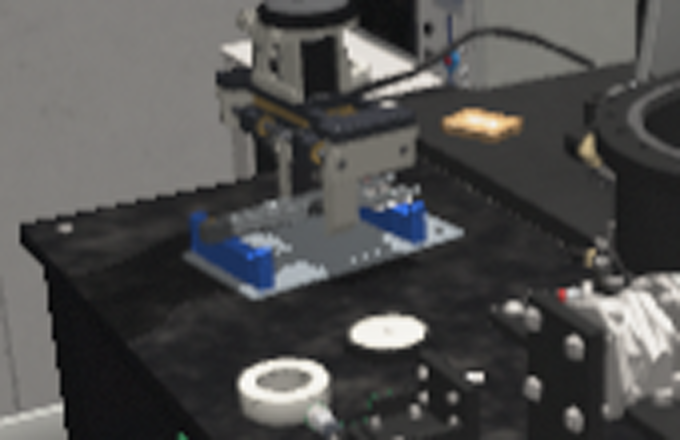

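{"name": "send_rows", "arguments": {"targets": [{"linear": [0,0,0.001],"hand": -0.4,"dr": [0,0,0]},{"linear": [0,0,0.001],"hand": -0.4,"dr": [0,0,0]},{"linear": [0,0,0.001],"hand": -0.46,"dr": [0,0,0]},{"linear": [0,0,0.001],"hand": -0.5,"dr": [0,0,0]},{"linear": [0,0,0.001],"hand": -0.54,"dr": [0,0,0]},{"linear": [0,0,0.001],"hand": -0.54,"dr": [0,0,0]},{"linear": [0,0,0.001],"hand": -0.54,"dr": [0,0,0]}], "newtons": 20}}

```text
time: 8.35
tool_pos: [0.5238, 0.302, -0.0091]
tcp_rot: [0.999, 0.049, 0.001, -0.001]
contact_force: [0.6, -1.7, 2.9]
width: 0.0218
```

```bash
python3 - <<'E'
from h import *
s,R=st()
im=ctrl.camera('wrist')
cv2.imwrite('pics/w10c.png',cv2.resize(im[60:330,160:420,::-1],None,fx=2.2,fy=2.2,interpolation=cv2.INTER_CUBIC))
E
```

```text
t 8.35 pos [ 0.5238  0.302  -0.0091] w 0.0218 F [ 0.6 -1.7  2.9] 
R [[0.995, 0.099, 0.002], [0.099, -0.995, 0.001], [0.002, -0.001, -1.0]] q [3.960e-01 7.040e-01 1.527e+00 1.000e-03 9.090e-01 1.867e+00]
```

View pics/w10c.png

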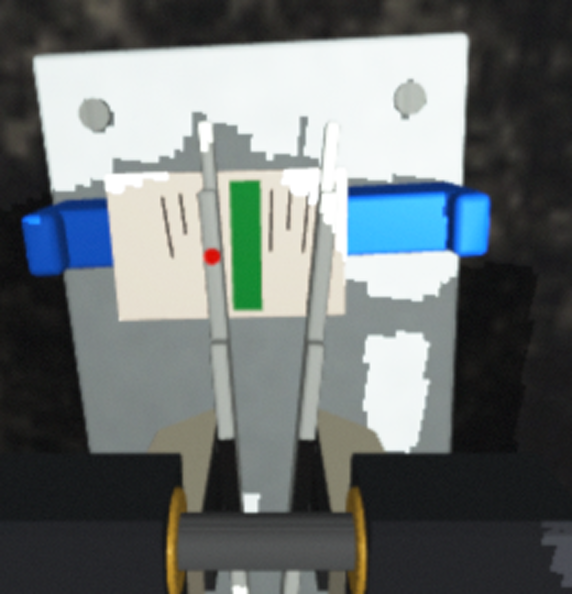

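{"name": "send_rows", "arguments": {"targets": [{"linear": [0,0,-0.004],"hand": -0.54,"dr": [0,0,0]},{"linear": [0,0,-0.012],"hand": -0.54,"dr": [0,0,0]},{"linear": [0,0,-0.024],"hand": -0.54,"dr": [0,0,0]},{"linear": [0,0,-0.038],"hand": -0.54,"dr": [0,0,0]},{"linear": [0,0,-0.052],"hand": -0.54,"dr": [0,0,0]},{"linear": [0,0,-0.066],"hand": -0.54,"dr": [0,0,0]},{"linear": [0,0,-0.076],"hand": -0.54,"dr": [0,0,0]},{"linear": [0,0,-0.08],"hand": -0.54,"dr": [0,0,0]},{"linear": [0,0,-0.08],"hand": -0.54,"dr": [0,0,0]},{"linear": [0,0,-0.08],"hand": -0.54,"dr": [0,0,0]}]}}

```text
time: 9.23
tool_pos: [0.5235, 0.3019, 0.0708]
tcp_rot: [0.999, 0.05, 0.001, -0.001]
contact_force: [0.6, -0.2, -1.2]
width: 0.0213
```

```bash
python3 - <<'E'
from h import *
s,R=st()
im=ctrl.camera('wrist')
cv2.imwrite('pics/w11c.png',cv2.resize(im[60:330,160:420,::-1],None,fx=2.2,fy=2.2,interpolation=cv2.INTER_CUBIC))
im=ctrl.camera('scene')
cv2.imwrite('pics/s11.png',cv2.resize(im[100:230,170:340,::-1],None,fx=4,fy=4,interpolation=cv2.INTER_CUBIC))
E
```

```text
t 9.23 pos [0.5235 0.3019 0.0708] w 0.0213 F [ 0.6 -0.2 -1.2] 
R [[0.995, 0.099, 0.002], [0.099, -0.995, 0.001], [0.002, -0.001, -1.0]] q [3.960e-01 6.010e-01 1.463e+00 1.000e-03 1.075e+00 1.867e+00]
```

View pics/w11c.png

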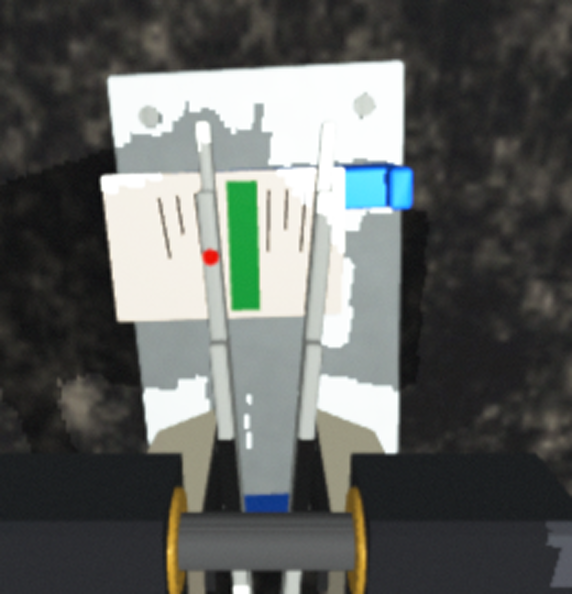

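View pics/s11.png

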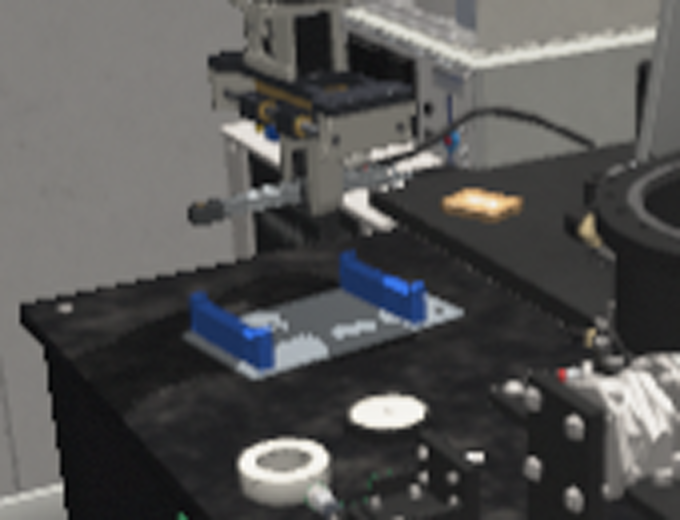

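{"name": "send_rows", "arguments": {"targets": [{"linear": [0,0,0],"hand": -0.56,"dr": [0,0,0]},{"linear": [0,0,0],"hand": -0.58,"dr": [0,0,0]},{"linear": [0,0,0],"hand": -0.6,"dr": [0,0,0]},{"linear": [0,0,0],"hand": -0.62,"dr": [0,0,0]},{"linear": [0,0,0],"hand": -0.62,"dr": [0,0,0]},{"linear": [0,0,0],"hand": -0.62,"dr": [0,0,0]},{"linear": [0,0,0],"hand": -0.62,"dr": [0,0,0]}]}}

```text
time: 9.92
tool_pos: [0.5231, 0.3017, 0.07]
tcp_rot: [0.999, 0.049, 0.0, -0.0]
contact_force: [-0.7, 0.7, -2.0]
width: 0.0172
```

```bash
cat > look.py <<'E'
from h import *
import sys
s,R=st()
im=ctrl.camera('wrist')
cv2.imwrite(f'pics/{sys.argv[1]}.png',cv2.resize(im[120:220,210:330,::-1],None,fx=6,fy=6,interpolation=cv2.INTER_CUBIC))
for r in range(145,204,8):
    a=im[r].astype(int); g=(a[:,1]>a[:,0]+40)&(a[:,1]>a[:,2]+40); x=np.nonzero(g[220:330])[0]+220
    print(r,x.tolist() and (x.min(),x.max()), [x[i:i+1].tolist() for i in range(1,len(x)) if x[i]-x[i-1]>1])
E
python3 look.py w12
```

```text
t 9.92 pos [0.5231 0.3017 0.07  ] w 0.0172 F [-0.7  0.7 -2. ] 
R [[0.995, 0.099, 0.0], [0.099, -0.995, 0.001], [0.0, -0.001, -1.0]] q [3.960e-01 6.030e-01 1.464e+00 1.000e-03 1.075e+00 1.867e+00]
145 (np.int64(264), np.int64(270)) []
153 (np.int64(265), np.int64(270)) []
161 (np.int64(265), np.int64(271)) []
169 (np.int64(266), np.int64(271)) []
177 (np.int64(266), np.int64(272)) []
185 (np.int64(267), np.int64(272)) []
193 (np.int64(267), np.int64(272)) []
201 [] []
```

View pics/w12.png

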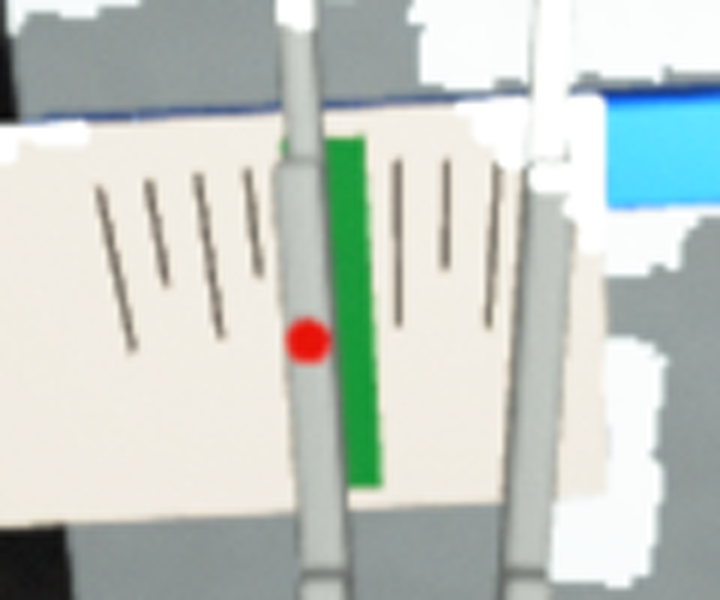

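{"name": "send_rows", "arguments": {"targets": [{"linear": [0,0,0],"hand": -0.63,"dr": [0,0,0]},{"linear": [0,0,0],"hand": -0.642,"dr": [0,0,0]},{"linear": [0,0,0],"hand": -0.642,"dr": [0,0,0]},{"linear": [0,0,0],"hand": -0.642,"dr": [0,0,0]},{"linear": [0,0,0],"hand": -0.642,"dr": [0,0,0]}]}}

```text
time: 10.38
tool_pos: [0.5231, 0.3017, 0.0701]
tcp_rot: [0.999, 0.049, 0.0, -0.0]
contact_force: [-0.3, 0.7, -0.5]
width: 0.0167
```

```bash
python3 look.py w13
```

```text
t 10.38 pos [0.5231 0.3017 0.0701] w 0.0167 F [-0.3  0.7 -0.5] 
R [[0.995, 0.099, 0.0], [0.099, -0.995, 0.001], [0.001, -0.001, -1.0]] q [3.960e-01 6.020e-01 1.464e+00 1.000e-03 1.075e+00 1.867e+00]
145 (np.int64(255), np.int64(268)) [[266]]
153 (np.int64(256), np.int64(269)) [[266]]
161 (np.int64(256), np.int64(269)) [[267]]
169 (np.int64(257), np.int64(270)) [[267]]
177 (np.int64(257), np.int64(270)) [[268]]
185 (np.int64(258), np.int64(271)) [[268]]
193 (np.int64(259), np.int64(271)) [[269]]
201 (np.int64(260), np.int64(260)) []
```

View pics/w13.png

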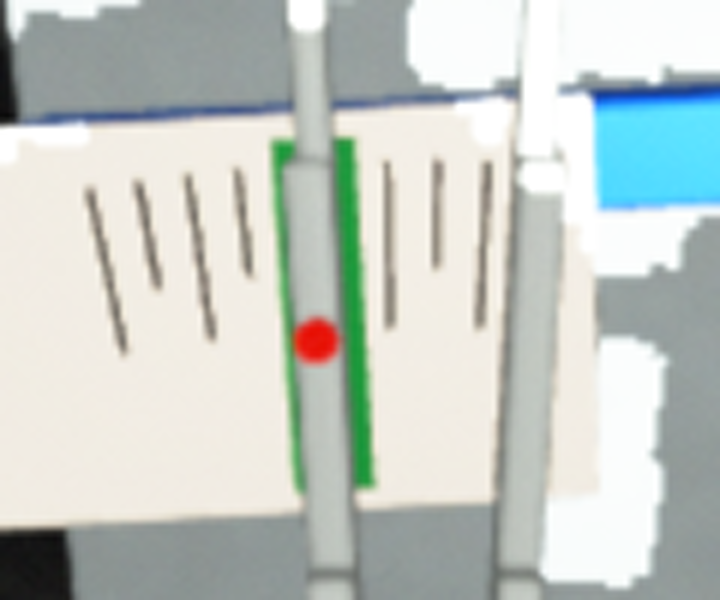

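```bash
python3 - <<'E'
from h import *
s,R=st()
f=lambda u,v:(210+(u+.5)/6-.5,120+(v+.5)/6-.5)
a=np.radians(5.7)
for L in (-.060,-.057,-.054,-.051):
  zt=s['tool_pos'][2]-L
  B=px2w('wrist',[f(316,341),f(295,341),f(340,341),f(540,341)],zt,s); T=(B-s['tool_pos'])@R
  for h in (.009,):
    M=px2w('wrist',[f(287,341),f(365,341),f(326,341),f(300,120),f(315,515)],zt-h,s); Tm=(M-s['tool_pos'])@R
    print(L,'blade',(T[:,:2]*1e3).round(2).tolist(),'mark',(Tm[:,:2]*1e3).round(2).tolist(),'diff mm',(T[0,1]-Tm[2,1])*1e3)
E
```

```text
t 10.43 pos [0.5231 0.3017 0.0701] w 0.017 F [ 0.7 -0.  -0.9] 
R [[0.995, 0.099, 0.0], [0.099, -0.995, 0.001], [0.001, -0.001, -1.0]] q [3.960e-01 6.020e-01 1.464e+00 1.000e-03 1.075e+00 1.867e+00]
-0.06 blade [[57.1, -8.32], [57.1, -9.87], [57.1, -6.55], [57.1, 8.2]] mark [[55.31, -11.18], [55.31, -5.02], [55.31, -8.1], [72.32, -9.77], [40.96, -9.25]] diff mm -0.22007028779976767
-0.057 blade [[56.51, -8.51], [56.51, -10.09], [56.51, -6.7], [56.5, 8.4]] mark [[54.72, -11.42], [54.71, -5.13], [54.72, -8.27], [72.09, -9.98], [40.05, -9.45]] diff mm -0.23731167943709386
-0.054 blade [[55.91, -8.7], [55.91, -10.32], [55.91, -6.85], [55.91, 8.6]] mark [[54.12, -11.66], [54.12, -5.23], [54.12, -8.44], [71.87, -10.19], [39.14, -9.64]] diff mm -0.2545530710744651
-0.051 blade [[55.31, -8.89], [55.31, -10.55], [55.31, -6.99], [55.31, 8.79]] mark [[53.52, -11.9], [53.52, -5.34], [53.52, -8.62], [71.64, -10.4], [38.23, -9.84]] diff mm -0.2717944627117913
```

{"name": "send_rows", "arguments": {"targets": [{"linear": [0,0,0],"hand": -0.645,"dr": [0,0,0]},{"linear": [0,0,0],"hand": -0.645,"dr": [0,0,0]},{"linear": [0,0,0],"hand": -0.645,"dr": [0,0,0]},{"linear": [0,0,0],"hand": -0.645,"dr": [0,0,0]},{"linear": [0,0,0],"hand": -0.645,"dr": [0,0,0]},{"linear": [0,0,0],"hand": -0.645,"dr": [0,0,0]},{"linear": [0,0,0],"hand": -0.645,"dr": [0,0,0]},{"linear": [0,0,0],"hand": -0.645,"dr": [0,0,0]},{"linear": [0,0,0],"hand": -0.645,"dr": [0,0,0]},{"linear": [0,0,0],"hand": -0.645,"dr": [0,0,0]}]}}

```text
time: 11.27
tool_pos: [0.5231, 0.3017, 0.0701]
tcp_rot: [0.999, 0.049, 0.0, -0.0]
contact_force: [0.0, -0.3, -1.4]
width: 0.0165
```

```bash
python3 look.py w14; python3 - <<'E'
from h import *
im=ctrl.camera('scene')
cv2.imwrite('pics/s14.png',im[:,:,::-1])
cv2.imwrite('pics/s14c.png',cv2.resize(im[100:200,190:310,::-1],None,fx=6,fy=6,interpolation=cv2.INTER_CUBIC))
E
```

```text
t 11.27 pos [0.5231 0.3017 0.0701] w 0.0165 F [ 0.  -0.3 -1.4] 
R [[0.995, 0.099, 0.0], [0.099, -0.995, 0.001], [0.001, -0.001, -1.0]] q [3.960e-01 6.020e-01 1.464e+00 1.000e-03 1.075e+00 1.867e+00]
145 (np.int64(255), np.int64(268)) [[266]]
153 (np.int64(256), np.int64(269)) [[267]]
161 (np.int64(256), np.int64(269)) [[267]]
169 (np.int64(257), np.int64(270)) [[268]]
177 (np.int64(257), np.int64(270)) [[268]]
185 (np.int64(258), np.int64(270)) [[269]]
193 (np.int64(258), np.int64(271)) [[269]]
201 (np.int64(259), np.int64(260)) []
```

View pics/w14.png

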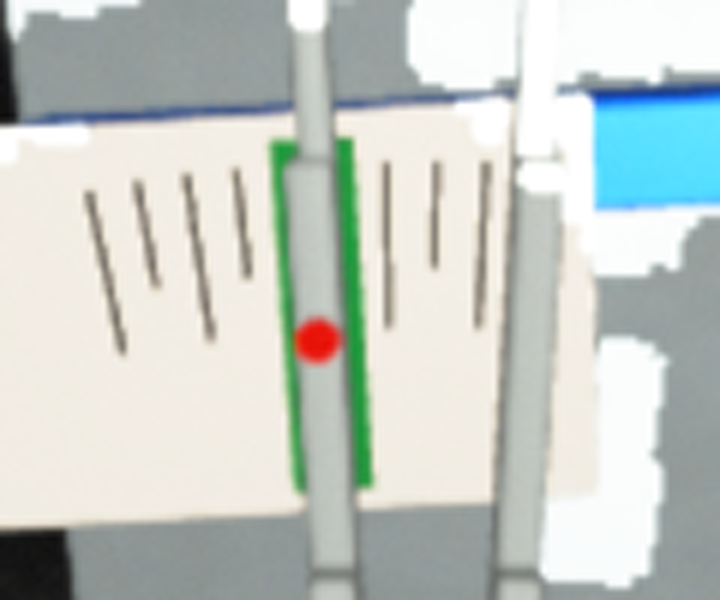

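View pics/s14c.png

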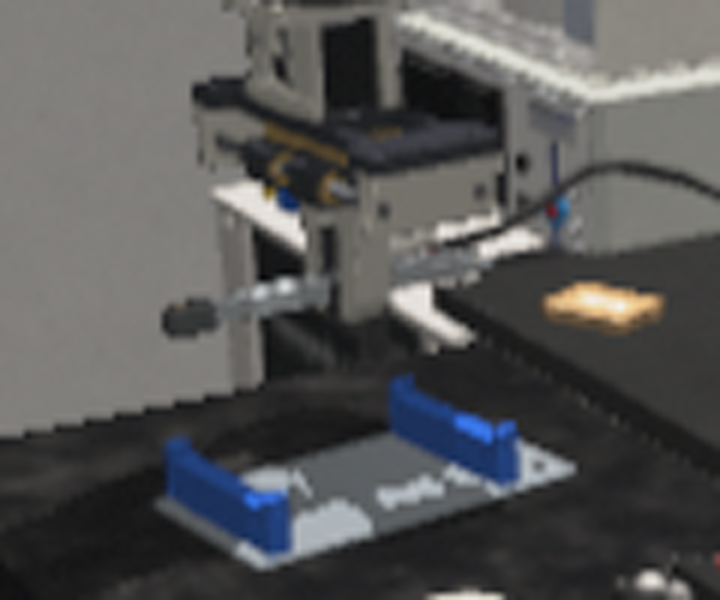

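View pics/s14.png

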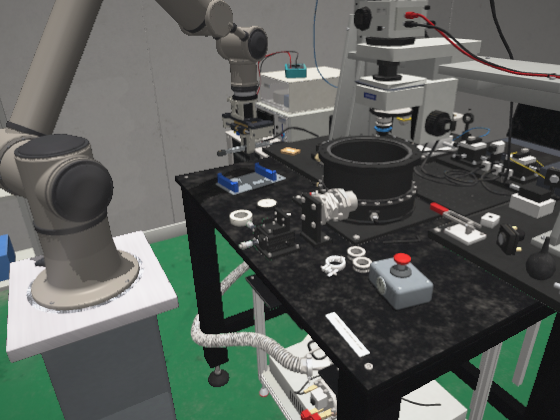

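```bash
python3 -c "
from workcell import ctrl
print(ctrl.close_job())"
```

```text
the job is handed in; nothing more can be done
None
```

I did the whole job in the order asked and handed it in at about 11.3 s. The tweezers were still held up with the blade over the green mark.

- **Timer:** I pushed the plunger until it stopped moving. The force rose from about 6 N to 13 N with no further travel. The picture taken afterwards shows the head back up.
- **Tweezers:** I gripped them by the black pads, lifted them about 8 cm and squeezed them to a measured 16.5 mm across the pads, about 0.11 rad. The tips stayed open throughout.
- **Last checks:**
  - After correcting for the camera's viewing angle, the red dot sits within about 0.1–0.2 mm of the middle of the mark.
  - The arm was steady and the tweezers looked level.
  - The other items in view had not visibly moved.
- **What disagreed:** The fingertips are about 30 mm behind the reported TCP, not 8 mm ahead as stated. Both cameras showed this, and the contact height at the plunger stop confirmed it, so I used the measured value for the press and the grasp. The cameras' plunger positions also differed by up to about 10 mm. I trusted the close wrist view, and the press was centred.

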